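# Set the stock tags on the parts bins

## Robot

A 7-joint arm with a two-finger parallel gripper is mounted at the origin on the work surface. World frame = base frame: x ahead of the robot, y to its left, z up, the work surface at z = 0. Lengths are in mm, angles in rad, forces in N, time in s.
With the tool pointing down it reaches from about 350 to 900 mm from the base axis. Payload 19.9 kg.
Tool frame: the origin (TCP) lies at the very end of the fingers, on their centre line; the grasp point (between the pads) lies 19 mm behind it; z points along the fingers, y is the line along which they close (so a half turn about z gives the same grasp; the last joint's range is limited). The gripper opens to 85 mm and grips with 20 to 120 N. Pads are 22 mm wide; open, the fingers measure 114 mm over their backs; the gripper's body (76 mm by 85 mm) begins 54 mm behind the grasp point. The pads swing forward as they close: fully open they stand 13 mm farther back than shut.
Start: joints at [1.24, 0.417, -0.01, 1.614, 0.005, 1.111, -0.053], TCP at [178.594, -598.918, 205.86] pointing down, gripper open.
Joint ranges: [-2.81, 2.81], [-0.39, 2.02], [-1.27, 1.25], [0.06, 2.57], [-1.19, 4.33], [0.19, 2], [-2.82, 2.82]. Speed limits (rad/s): [1.89, 1.89, 2.39, 2.39, 3.01, 3.01, 3.01].

## Interface

Orientations are given as a unit quaternion [w, x, y, z].
In Python, from bench import arm gives the robot as it stands.
- The arm moves only by the tool arm_command, never from a script. Its argument "series" is a list of rows, each an object with "slide": the shift along the tool's x, y, z each as a share of 0.15 m, from -1 to 1, a list of three; "angular": the turn, a rotation vector about the tool's x, y, z each as a share of 0.5 rad, from -1 to 1, a list of three. A call has 1 to 5 rows; each row is the pose to reach, as a shift and turn from the pose commanded when the call began, along the tool's axes at that moment; what a row does not reach only later rows make up. A row lasts 1/12 s, in which the tool goes at most 41.7 mm and 7.16 degrees, less where a joint would pass 70% of its speed; a pose out of reach is approached as far as the arm can. A call with a number of a shift or a turn outside -1 to 1 is refused whole. A call with a gripper value outside its range is refused whole. "gripper" is the opening, from 0 (shut) to 1 (fully open), set as the call begins (left out, the last holds). The fingers move at their own pace and stop on an object; the grip force is fixed at half the most. Time passes only in rows, so rows that repeat a pose let the fingers close. It gives the time, the measured TCP pose, the force, the opening and the grip force at its end, in the units of the state.
- arm.read_state(): the state, without advancing time (a new reading comes with each control period).
- arm.camera(name): name is "scene" or "top" or "wrist"; returns a dict with "color" (420x560x3 uint8, red, green, blue), "z_map" (420x560 float32, mm along the optical axis (not along the pixel's ray), 0 where there is no reading), "mtx" (3x3 intrinsics, pixels), "R" (3x3) and "t" (3): a world point X has camera coordinates R X + t. Camera axes: x right, y down, z forward; pixel columns grow to the right and rows downward; lengths in mm; the calibration is good to about 2 mm. A picture is of the moment at which its call begins.
- arm.job_done(): hands the job in; it is judged then, once.
The state is a dict: "time": time; "qpos": joint angles; "dq": joint speeds; "effort": joint torques, N m; "position": TCP position; "eef_rot": TCP orientation; "contact_force": force on the tool from outside, world axes, zero at the start; "wrist_torque": the same for the moment, N m; "width": opening from 0.0 (shut) to 1.0 (fully open); "finger_force": force on a finger pad.
Only numpy, scipy, OpenCV 4.12 (cv2) and the standard library are available. Lean on these libraries where they do the work, as an engineer would, in place of code of your own. Each camera call takes 0.05 s, during which the arm holds its last target. There are 200 camera calls.

## Task

Each parts bin on the board has a hinged tag in front of it: tipped back towards its bin the tag shows its round disc (stocked), tipped forward to the robot it shows its straight bar (reorder). With the fingertips, push over the tags that are wrong, so that only the two bins packed full show the disc and the empty and nearly empty bins show the bar, every tag lying fully over against its stop. Only push the tags: do not shift or lift the bins, and leave the motor, the mug and the profile offcut standing where they are.

Things in the scene. Friction and masses are not known exactly. Their poses are not given: they have to be found in the camera images.
- board: fixed plywood board, 225 x 450 mm, 8 mm thick, flat on the table; the four bins stand on it side by side, 105 mm apart along the board's y, in any order. Origin on the underside, below the row of tag hinges; x points away from the robot to the bins (turned up to 0.15 rad), y along the row
- bin_a: loose blue open bin on a steel base plate, 0.8 kg; packed to the rim with upright square aluminium offcuts: a FULL bin. Origin under the tag hinge, on the underside of the 4 mm plate (8 mm above the table); plate 92 mm wide, from x = -32 to +163 mm. x points from tag to bin, z up. Bin 100 (x) by 90 mm, front wall at x = 60 mm, rim 54 mm above the origin, contents at most 9 mm above the rim
- tag_a_pivot (a point): middle of the hinge pin of the tag in front of bin_a, 45 mm above bin_a's origin (53 mm above the table), axes as bin_a's; the pin lies along y between two posts 72 mm apart that end 5 mm above the pin
- tag_a (a joint): hinge of bin_a's tag, rad: aluminium plate 60 mm wide, 3 mm thick, 30 g, 55 mm from pin to rounded top edge. 0 upright; +0.6 (stop) tipped back to its bin, black disc showing (stocked); -0.6 (stop) tipped to the robot, black bar showing (reorder). Swings freely, falls by its weight to the side it leans to; under 1 N at the top edge turns it over
- bin_b: loose blue open bin on a steel base plate, 0.8 kg; packed to the rim with lying steel rollers: a FULL bin. Origin under the tag hinge, on the underside of the 4 mm plate (8 mm above the table); plate 92 mm wide, from x = -32 to +163 mm. x points from tag to bin, z up. Bin 100 (x) by 90 mm, front wall at x = 60 mm, rim 54 mm above the origin, contents at most 9 mm above the rim
- tag_b_pivot (a point): middle of the hinge pin of the tag in front of bin_b, 45 mm above bin_b's origin (53 mm above the table), axes as bin_b's; the pin lies along y between two posts 72 mm apart that end 5 mm above the pin
- tag_b (a joint): hinge of bin_b's tag, rad: aluminium plate 60 mm wide, 3 mm thick, 30 g, 55 mm from pin to rounded top edge. 0 upright; +0.6 (stop) tipped back to its bin, black disc showing (stocked); -0.6 (stop) tipped to the robot, black bar showing (reorder). Swings freely, falls by its weight to the side it leans to; under 1 N at the top edge turns it over
- bin_c: loose blue open bin on a steel base plate, 0.8 kg; only three short rollers left lying on its floor: NOT full. Origin under the tag hinge, on the underside of the 4 mm plate (8 mm above the table); plate 92 mm wide, from x = -32 to +163 mm. x points from tag to bin, z up. Bin 100 (x) by 90 mm, front wall at x = 60 mm, rim 54 mm above the origin, contents at most 9 mm above the rim
- tag_c_pivot (a point): middle of the hinge pin of the tag in front of bin_c, 45 mm above bin_c's origin (53 mm above the table), axes as bin_c's; the pin lies along y between two posts 72 mm apart that end 5 mm above the pin
- tag_c (a joint): hinge of bin_c's tag, rad: aluminium plate 60 mm wide, 3 mm thick, 30 g, 55 mm from pin to rounded top edge. 0 upright; +0.6 (stop) tipped back to its bin, black disc showing (stocked); -0.6 (stop) tipped to the robot, black bar showing (reorder). Swings freely, falls by its weight to the side it leans to; under 1 N at the top edge turns it over
- bin_d: loose blue open bin on a steel base plate, 0.8 kg; nothing in it: NOT full. Origin under the tag hinge, on the underside of the 4 mm plate (8 mm above the table); plate 92 mm wide, from x = -32 to +163 mm. x points from tag to bin, z up. Bin 100 (x) by 90 mm, front wall at x = 60 mm, rim 54 mm above the origin, contents at most 9 mm above the rim
- tag_d_pivot (a point): middle of the hinge pin of the tag in front of bin_d, 45 mm above bin_d's origin (53 mm above the table), axes as bin_d's; the pin lies along y between two posts 72 mm apart that end 5 mm above the pin
- tag_d (a joint): hinge of bin_d's tag, rad: aluminium plate 60 mm wide, 3 mm thick, 30 g, 55 mm from pin to rounded top edge. 0 upright; +0.6 (stop) tipped back to its bin, black disc showing (stocked); -0.6 (stop) tipped to the robot, black bar showing (reorder). Swings freely, falls by its weight to the side it leans to; under 1 N at the top edge turns it over
- motor: loose stepper motor, bystander: a 42 x 42 x 40 mm block with a thin shaft up to 62 mm, right of the board; origin at the middle of its underside
- mug: loose white mug, bystander: 80 mm across, 90 mm tall, left of the board; origin at the middle of its underside
- offcut: loose upright aluminium profile offcut, bystander: 30 x 30 x 60 mm, on the table right of the board, beyond the motor; origin at the middle of its underside

How it is judged:
By the outcome, as a careful person would: the job done as asked, in the order asked, and still so for the second after the job is handed in, with the robot touching nothing.
It also fails if it takes over 61 s, if anything falls off the work surface, if the arm or the gripper's body presses on something with over 40 N, if the wrist force passes 120 N, or if a joint passes its speed limit or range.

## Working session

There is one attempt and no reset: what is moved stays moved. The work goes in short steps, Python scripts to look and compute and a tool call to move; the robot and the scene stay as the last step left them, time stands still between calls to the robot, and variables do not carry over. Pictures are saved under pics/ and viewed, at most 10 in all, crops included, and the job is handed in when it is done.

Besides the shell and the picture viewer there is one more tool, called after "Call:" as a command line: name --argument value ..., lists and objects as JSON in quotes. arm_command: Moves the arm, as the interface text tells. Shift numbers are shares of 0.15 m and turn numbers shares of 0.5 rad, none past 1 either way. Its arguments: {"type":"object","properties":{"series":{"type":"array"},"gripper":{"type":"number"}},"required":["series"]}

```bash
mkdir -p pics
python3 - <<'E'
from bench import arm
import cv2,numpy as np
s=arm.read_state();print(s['time'],s['position'],s['eef_rot'],s['width'])
for n in ['scene','top']:
    c=arm.camera(n);np.savez(f'{n}0.npz',**c)
    cv2.imwrite(f'pics/{n}0.png',c['color'][:,:,::-1]);print(c['mtx'],c['R'],c['t'])
E
```

```text
0.0 [ 178.45288877 -598.59373228  205.2435661 ] [-6.09841328e-04  9.89524703e-01  1.44362298e-01 -1.34457626e-04] 1.0011665841322879
[[459.27870538   0.         284.69806263]
 [  0.         459.27870538 210.67240509]
 [  0.           0.           1.        ]] [[ 0.80094292  0.59869721  0.00721712]
 [ 0.31153002 -0.4064136  -0.85893948]
 [-0.51131153  0.69020985 -0.51202625]] [-398.88986927 -101.65974109 1503.86571413]
[[495.76897782   0.         276.81015937]
 [  0.         495.76897782 218.07860961]
 [  0.           0.           1.        ]] [[ 0.00483176 -0.99996107 -0.00738347]
 [-0.982508   -0.00337265 -0.18618983]
 [ 0.18615768  0.00815394 -0.98248605]] [  12.33792985  506.11402029 1327.43104789]
```

View pics/scene0.png

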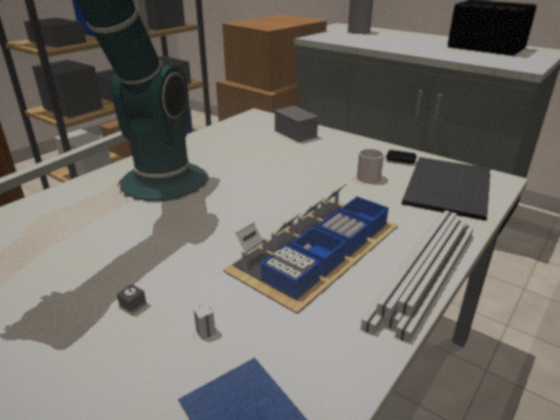

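View pics/top0.png

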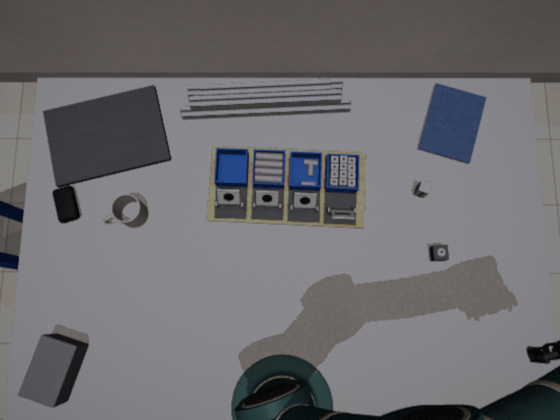

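The top view shows, from left (+y) to right: d empty (232,168), b rollers (268,170), c nearly empty (305,172) and a offcuts (342,172). Tags d, b and c show the disc and tag a shows the bar, so d and c need to go forward and a back.

```bash
cat > h.py <<'E'
import numpy as np,cv2
def ray(c,uv,z):
    d=np.c_[np.atleast_2d(uv)-c['mtx'][:2,2],np.zeros(len(np.atleast_2d(uv)))]/c['mtx'][0,0]; d[:,2]=1
    D=d@c['R']; C=-c['R'].T@c['t']
    return C+D*((z-C[2])/D[:,2])[:,None]
def cloud(c):
    v,u=np.mgrid[:420,:560]; z=c['z_map']; m=c['mtx']
    P=np.stack([(u-m[0,2])/m[0,0]*z,(v-m[1,2])/m[1,1]*z,z],-1)
    return (P-c['t'])@c['R']
def proj(c,X):
    p=(np.atleast_2d(X)@c['R'].T+c['t'])@c['mtx'].T; return p[:,:2]/p[:,2:]
E
python3 - <<'E'
from h import *
c=dict(np.load('top0.npz'));hsv=cv2.cvtColor(c['color'],cv2.COLOR_RGB2HSV)
P=cloud(c)
print(hsv[225,300],hsv[170,211],hsv[155,245])
m=((hsv[...,0]>15)&(hsv[...,0]<35)&(hsv[...,1]>70)&(hsv[...,2]>60)).astype(np.uint8);m[:140]=0;m[240:]=0;m[:,:200]=0;m[:,375:]=0
r=cv2.minAreaRect(cv2.findNonZero(cv2.morphologyEx(m,cv2.MORPH_OPEN,np.ones((2,2)))))
print(r); print(ray(c,cv2.boxPoints(r),8))
b=((hsv[...,0]>105)&(hsv[...,0]<130)&(hsv[...,1]>120)).astype(np.uint8);b[:140]=0;b[240:]=0;b[:,:200]=0;b[:,375:]=0
n,l,s,ce=cv2.connectedComponentsWithStats(b);print(s[s[:,4]>100])
# heights of rows: bright tag region
for u in (230,268,305,342):
    print(u,[(v,*P[v,u].round().astype(int)) for v in range(186,220,3)])
cv2.imwrite('pics/crop.png',cv2.resize(c['color'][140:235,200:375,::-1],None,fx=4.5,fy=4.5,interpolation=3))
E
```

```text
[  0  13 118] [ 19  72 135] [110 201 113]
((287.220703125, 188.24826049804688), (152.44236755371094, 70.93620300292969), 3.3664605617523193)
[[ 509.69343111  208.30999162    8.        ]
 [ 721.22157741  202.47826787    8.        ]
 [ 694.93868151 -242.91237302    8.        ]
 [ 485.32229232 -225.14714374    8.        ]]
[[     0      0    560    420 232285]
 [   215    148     33     39   1208]
 [   253    150     32     39    334]
 [   289    152     33     39    976]
 [   326    154     33     39    397]]
230 [(186, np.int64(605), np.int64(150), np.int64(18)), (189, np.int64(597), np.int64(150), np.int64(15)), (192, np.int64(569), np.int64(141), np.int64(92)), (195, np.int64(562), np.int64(142), np.int64(87)), (198, np.int64(556), np.int64(143), np.int64(76)), (201, np.int64(551), np.int64(144), np.int64(61)), (204, np.int64(545), np.int64(145), np.int64(51)), (207, np.int64(545), np.int64(149), np.int64(10)), (210, np.int64(537), np.int64(149), np.int64(8)), (213, np.int64(528), np.int64(149), np.int64(7)), (216, np.int64(519), np.int64(149), np.int64(8)), (219, np.int64(511), np.
[... 1168 characters left out ...]
64(-66), np.int64(7)), (219, np.int64(510), np.int64(-65), np.int64(16))]
342 [(186, np.int64(596), np.int64(-167), np.int64(56)), (189, np.int64(588), np.int64(-167), np.int64(55)), (192, np.int64(587), np.int64(-171), np.int64(23)), (195, np.int64(582), np.int64(-173), np.int64(8)), (198, np.int64(572), np.int64(-172), np.int64(14)), (201, np.int64(564), np.int64(-172), np.int64(10)), (204, np.int64(555), np.int64(-172), np.int64(10)), (207, np.int64(546), np.int64(-172), np.int64(9)), (210, np.int64(528), np.int64(-165), np.int64(57)), (213, np.int64(515), np.int64(-163), np.int64(79)), (216, np.int64(504), np.int64(-161), np.int64(93)), (219, np.int64(510), np.int64(-170), np.int64(14))]
```

View pics/crop.png

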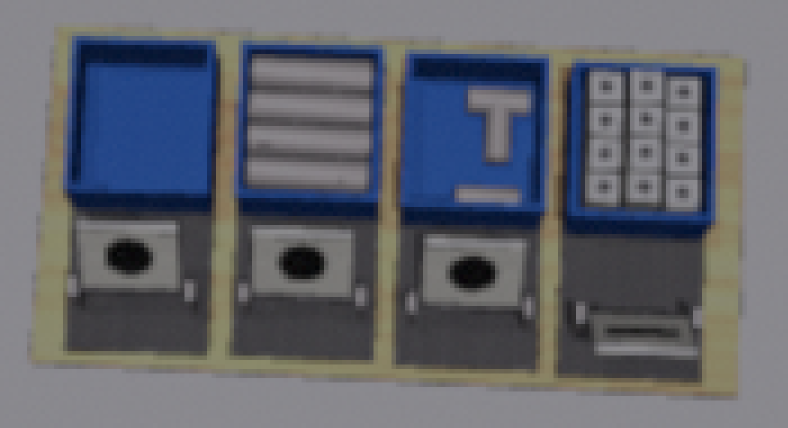

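Crop confirms: d, b, c show discs; a shows the bar. Posts are at d (72,285)/(190,290), b (244,293)/(362,296), c (413,302)/(529,307), a (580,313)/(697,317) crop px.

```bash
cat >> h.py <<'E'
from scipy.spatial.transform import Rotation as Ro
def go(s,p,yaw,p0=None):
    q=s['eef_rot'];R=Ro.from_quat([q[1],q[2],q[3],q[0]])
    T=Ro.from_euler('z',yaw)*Ro.from_euler('x',np.pi)
    p0=s['position'] if p0 is None else p0
    print('slide',(R.inv().apply(np.array(p)-p0)/150).round(3),'ang',((R.inv()*T).as_rotvec()/.5).round(3))
E
python3 - <<'E'
from h import *
from bench import arm
c=dict(np.load('top0.npz'))
cr=np.array([(72,285),(190,290),(244,293),(362,296),(413,302),(529,307),(580,313),(697,317)],float)
w=ray(c,cr/4.5+[200,140]-.4,56)
p=w.reshape(4,2,3).mean(1);print(w.round(1));
k=np.polyfit(p[:,1],p[:,0],1);yaw=-np.arctan(k[0]);print(yaw)
ex=np.array([np.cos(yaw),np.sin(yaw),0])
for n,x in zip('dbca',p): print(n,x.round(1))
s=arm.read_state()
A=p[3]-ex*60;A[2]=86;print('A start',A,'end',A+ex*62)
go(s,[A[0],A[1],150],yaw)
E
```

```text
[[ 546.7  184.4   56. ]
 [ 543.7  111.6   56. ]
 [ 541.9   78.3   56. ]
 [ 540.3    5.6   56. ]
 [ 536.6  -25.8   56. ]
 [ 533.7  -97.1   56. ]
 [ 530.1 -128.3   56. ]
 [ 527.8 -200.    56. ]]
-0.05259832256885481
d [545.2 148.   56. ]
b [541.1  41.9  56. ]
c [535.2 -61.4  56. ]
a [ 528.9 -164.2   56. ]
A start [ 468.99803273 -161.03014562   86.        ] end [ 530.91228841 -164.28973815   86.        ]
slide [ 2.69  -2.242  0.371] ang [-0.002  0.001  0.685]
```

Call:
arm_command --series '[{"slide":[1,-0.83,0],"angular":[0,0,0]},{"slide":[1,-0.83,0],"angular":[0,0,0]},{"slide":[1,-0.83,0],"angular":[0,0,0]},{"slide":[1,-0.83,0],"angular":[0,0,0]},{"slide":[1,-0.83,0],"angular":[0,0,0]}]' --gripper 0

```text
time: 0.52
position: [288.6, -433.4, 205.7]
eef_rot: [-0.0, 0.989, 0.146, 0.0]
contact_force: [0.8, -0.8, 0.7]
width: 0.302
finger_force: 0.0
```

Call:
arm_command --series '[{"slide":[1,-0.83,0],"angular":[0,0,0]},{"slide":[1,-0.83,0],"angular":[0,0,0]},{"slide":[1,-0.83,0],"angular":[0,0,0]},{"slide":[1,-0.83,0],"angular":[0,0,0]},{"slide":[1,-0.83,0],"angular":[0,0,0]}]'

```text
time: 0.93
position: [396.5, -271.1, 205.9]
eef_rot: [-0.0, 0.989, 0.146, 0.0]
contact_force: [0.9, -0.5, 0.0]
width: -0.002
finger_force: 0.0
```

Run:
```python
from h import *
from bench import arm
s=arm.read_state();print(s['time'],s['position'],s['contact_force'],s['width'])
go(s,[469,-161,150],-.053)
```

```text
0.9333 [ 396.51674535 -271.1134392   205.94219433] [ 0.91247308 -0.48396742  0.04910447] -0.00249557580672946
slide [ 0.674 -0.564  0.373] ang [-0.001 -0.001  0.691]
```

Call:
arm_command --series '[{"slide":[0.67,-0.56,0],"angular":[0,0,0.69]},{"slide":[0.67,-0.56,0],"angular":[0,0,0.69]},{"slide":[0.67,-0.56,0],"angular":[0,0,0.69]},{"slide":[0.67,-0.56,0.2],"angular":[0,0,0.69]},{"slide":[0.67,-0.56,0.37],"angular":[0,0,0.69]}]'

```text
time: 1.35
position: [470.4, -160.3, 150.2]
eef_rot: [-0.0, 1.0, -0.026, 0.002]
contact_force: [0.4, 0.6, -0.8]
width: -0.004
finger_force: 0.0
```

Call:
arm_command --series '[{"slide":[0,0,0],"angular":[0,0,0]},{"slide":[0,0,0],"angular":[0,0,0]}]'

```text
time: 1.52
position: [466.4, -165.4, 149.9]
eef_rot: [-0.0, 1.0, -0.027, -0.001]
contact_force: [1.7, -1.4, 1.2]
width: -0.001
finger_force: 0.0
```

Run:
```python
from h import *
from bench import arm
s=arm.read_state();print(s['time'],s['position'])
go(s,[469,-162,86],-.053)
c=arm.camera('scene');cv2.imwrite('pics/s1.png',cv2.resize(c['color'][100:320,150:430,::-1],None,fx=2.5,fy=2.5))
```

```text
1.5167 [ 466.37030524 -165.41448498  149.92284611]
slide [ 0.017 -0.023  0.426] ang [-0.002  0.005 -0.004]
```

View pics/s1.png

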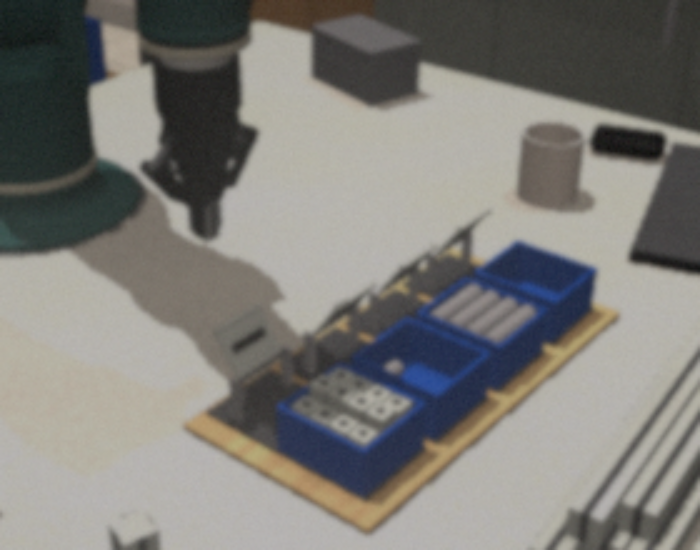

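The closed fingertips (205,235) hang in front of tag a (245,340, bar showing). Descend, then push.

Call:
arm_command --series '[{"slide":[0,0,0.2],"angular":[0,0,0]},{"slide":[0,0,0.43],"angular":[0,0,0]},{"slide":[0,0,0.43],"angular":[0,0,0]},{"slide":[0.05,0,0.43],"angular":[0,0,0]},{"slide":[0.1,0,0.43],"angular":[0,0,0]}]'

```text
time: 1.98
position: [483.6, -167.2, 88.3]
eef_rot: [0.0, 1.0, -0.028, 0.001]
contact_force: [0.7, -0.2, 0.8]
width: 0.0
finger_force: 0.0
```

Call:
arm_command --series '[{"slide":[0.05,0,0],"angular":[0,0,0]},{"slide":[0.1,0,0],"angular":[0,0,0]},{"slide":[0.15,0,0],"angular":[0,0,0]},{"slide":[0.19,0,0],"angular":[0,0,0]},{"slide":[0.23,0,0],"angular":[0,0,0]}]'

```text
time: 2.4
position: [517.5, -168.1, 86.2]
eef_rot: [0.0, 1.0, -0.028, 0.0]
contact_force: [-0.2, 0.7, 0.5]
width: -0.002
finger_force: 0.0
```

Call:
arm_command --series '[{"slide":[0.03,0,0],"angular":[0,0,0]},{"slide":[0.06,0,0],"angular":[0,0,0]},{"slide":[0.08,0,0],"angular":[0,0,0]},{"slide":[0.1,0,0],"angular":[0,0,0]},{"slide":[0.1,0,0],"angular":[0,0,0]}]'

```text
time: 2.82
position: [532.0, -168.9, 85.8]
eef_rot: [-0.0, 1.0, -0.028, 0.0]
contact_force: [-0.1, -0.4, 0.8]
width: 0.003
finger_force: 0.0
```

Run:
```python
from h import *
from bench import arm
s=arm.read_state();print(s['time'],s['position'],s['contact_force'])
c=arm.camera('scene');cv2.imwrite('pics/s2.png',cv2.resize(c['color'][100:320,150:430,::-1],None,fx=2.5,fy=2.5))
```

```text
2.8167 [ 532.04940581 -168.8664614    85.83415087] [-0.08873242 -0.40773313  0.77859657]
```

View pics/s2.png

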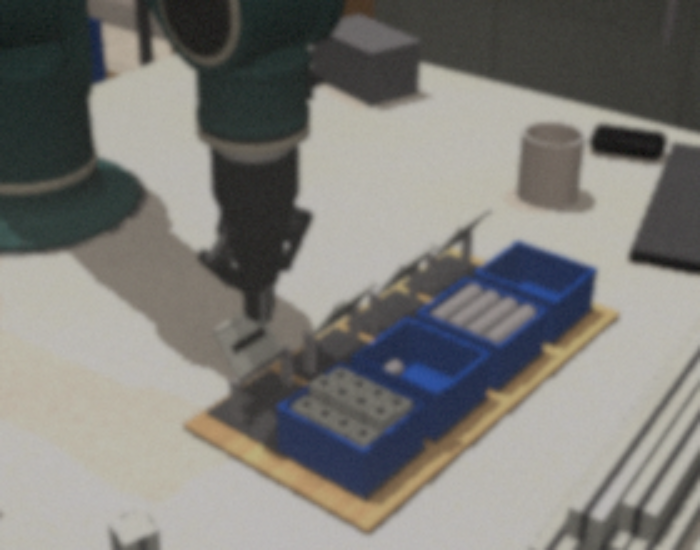

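Run:
```python
from h import *
from bench import arm
s=arm.read_state();c=arm.camera('scene')
f=lambda X:((proj(c,X)-[150,100])*2.5).round()
yaw=-.053;ex=np.array([np.cos(yaw),np.sin(yaw),0]);ey=np.array([-ex[1],ex[0],0]);pv=np.array([528.9,-164.2,53])
print('tcp',f(s['position']),'pivot',f(pv))
for t in(-.6,-.3,0,.3,.6):
    top=pv+55*np.array([np.sin(t)*ex[0],np.sin(t)*ex[1],np.cos(t)]);print(t,f([top-30*ey,top+30*ey]).tolist())
t=arm.camera('top');P=cloud(t)
cv2.imwrite('pics/t2.png',cv2.resize(t['color'][140:250,200:400,::-1],None,fx=4,fy=4,interpolation=3))
```

```text
tcp [[258. 340.]] pivot [[260. 365.]]
-0.6 [[212.0, 327.0], [256.0, 301.0]]
-0.3 [[223.0, 326.0], [267.0, 300.0]]
0 [[236.0, 330.0], [280.0, 304.0]]
0.3 [[249.0, 339.0], [293.0, 312.0]]
0.6 [[261.0, 352.0], [305.0, 324.0]]
```

View pics/t2.png

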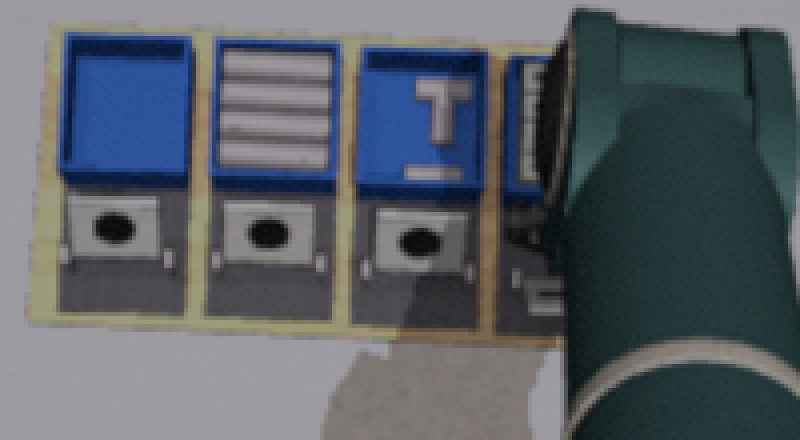

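Run:
```python
from h import *
from bench import arm
c=arm.camera('scene');P=cloud(c);np.savez('s2.npz',**c)
cv2.imwrite('pics/z2.png',cv2.resize(c['color'][195:270,215:300,::-1],None,fx=8,fy=8,interpolation=2))
for v in range(222,256,3): print(v,[P[v,u].round().astype(int).tolist() for u in (240,246,252,258)])
```

```text
222 [[370, -38, -3], [385, -30, -1], [539, -180, 132], [545, -166, 128]]
225 [[384, -54, 0], [500, -157, 98], [541, -182, 126], [543, -164, 118]]
228 [[393, -64, -1], [504, -162, 93], [533, -174, 111], [432, -35, 0]]
231 [[502, -181, 94], [508, -167, 89], [511, -149, 80], [440, -43, -3]]
234 [[503, -183, 87], [508, -168, 81], [514, -153, 76], [519, -137, 69]]
237 [[507, -188, 83], [513, -174, 78], [517, -157, 70], [525, -144, 66]]
240 [[510, -191, 78], [514, -175, 70], [522, -163, 67], [526, -146, 59]]
243 [[441, -118, -1], [519, -180, 67], [526, -168, 63], [530, -151, 55]]
246 [[450, -128, -1], [521, -183, 61], [527, -169, 55], [495, -110, 9]]
249 [[458, -137, -2], [525, -189, 57], [482, -119, -1], [506, -123, 11]]
252 [[466, -147, -2], [531, -195, 54], [501, -140, 9], [514, -133, 11]]
255 [[474, -156, -3], [500, -162, 13], [510, -151, 11], [522, -143, 11]]
```

View pics/z2.png

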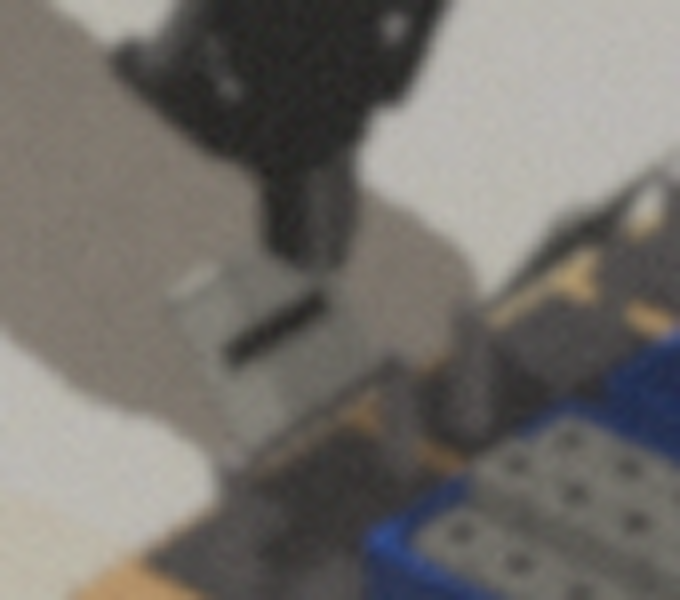

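Tag a still lies forward. The visible finger ends at crop (310,270), about z=108, while the reported TCP is 86, so it passed over the tag. I'll measure that offset.

Run:
```python
from h import *
from bench import arm
print(arm.read_state()['position'], arm.read_state()['width'])
for n in('scene','wrist'):
    c=arm.camera(n);P=cloud(c)
    m=(P[...,0]>515)&(P[...,0]<570)&(P[...,1]>-200)&(P[...,1]<-140)&(P[...,2]>100)&(P[...,2]<140)&(c['z_map']>0)
    for lo in range(100,140,5):
        q=P[m&(P[...,2]>=lo)&(P[...,2]<lo+5)]
        if len(q):print(n,lo,len(q),q.min(0).round(),q.max(0).round())
    if n=='scene':
        for v in range(216,236):print(v,c['color'][v,246:262].mean(1).round().astype(int))
cv2.imwrite('pics/w2.png',c['color'][:,:,::-1])
```

```text
[ 531.38319398 -168.911064     85.83296755] -0.0004986456478057245
scene 110 12 [ 531. -178.  112.] [ 543. -163.  115.]
scene 115 14 [ 525. -182.  116.] [ 544. -165.  120.]
scene 120 21 [ 527. -184.  121.] [ 544. -156.  125.]
scene 125 27 [ 525. -184.  125.] [ 544. -153.  130.]
scene 130 21 [ 525. -185.  130.] [ 545. -157.  135.]
scene 135 26 [ 526. -185.  135.] [ 546. -158.  140.]
216 [ 64  52  40  45  41  43  44  47  52  58  58  64  69 106 150 174]
217 [ 85  67  48  45  41  42  44  51  63  67  57  61  69 101 141 166]
218 [103  75  55  41  43  41  44  54  67  67  61  62  63  88 123 147]
219 [105  84  54  45  36  37  44  58  69  71  61  60  65  80 110 128]
220 [106  81  56  44  42  41  41  56  70  68  63  62  69  79 104 121]
221 [108  82  54  39  43  40  45  55  67  70  58  60  66  79 100 112]
222 [107  82  57  44  41  43  46  57  67  70  64  61  66  81  99 114]
223 [106  85  56  43  40  43  44  53  67  69  64  61  72  86 103 111]
224 [109  84  60  47  40  43  41  54  66  66  64  62  73  93 106 113]
225 [107  88  66  51  42  44  47  52  64  67  62  63  79  97 111 118]
226 [112  93  7
[... 306 characters left out ...]
 85  93 105 110 114 115 110]
231 [111 110 110 106 105  96  89  79  67  78  94 103 111 114 113 113]
232 [103 104 107 104  94  82  71  56  53  63  90 102 107 112 115 117]
233 [103 103  97  85  76  65  49  51  46  66  84  95 104 110 114 111]
234 [100  88  84  68  57  47  45  55  63  72  89  98 101 109 108 113]
235 [ 85  75  60  50  47  45  51  69  80  92  95 102 102 107 109 111]
wrist 110 6 [ 542. -175.  115.] [ 542. -164.  115.]
wrist 115 213 [ 538. -181.  115.] [ 543. -156.  120.]
wrist 120 331 [ 537. -182.  120.] [ 543. -155.  125.]
wrist 125 373 [ 537. -182.  125.] [ 543. -155.  130.]
wrist 130 428 [ 537. -182.  130.] [ 543. -155.  135.]
wrist 135 448 [ 537. -183.  135.] [ 544. -155.  140.]
```

View pics/w2.png

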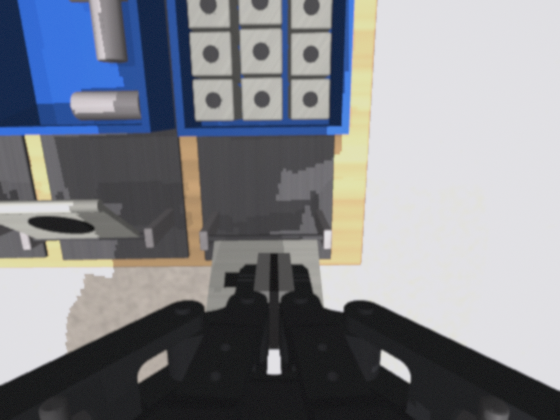

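The wrist view shows the fingertips at (275,260) above tag a, which is still forward. The real finger end sits about 26 mm above the reported TCP, so I back off, go 26 mm lower and push again.

Call:
arm_command --series '[{"slide":[-0.22,-0.02,0],"angular":[0,0,0]},{"slide":[-0.44,-0.03,0],"angular":[0,0,0]},{"slide":[-0.46,-0.03,0],"angular":[0,0,0]},{"slide":[-0.46,-0.03,0.1],"angular":[0,0,0]},{"slide":[-0.46,-0.03,0.17],"angular":[0,0,0]}]'

```text
time: 3.53
position: [462.8, -160.9, 60.2]
eef_rot: [0.0, 1.0, -0.028, 0.0]
contact_force: [-0.1, 0.1, -0.4]
width: 0.003
finger_force: 0.0
```

Call:
arm_command --series '[{"slide":[0.04,0,0],"angular":[0,0,0]},{"slide":[0.08,0,0],"angular":[0,0,0]},{"slide":[0.12,0,0],"angular":[0,0,0]},{"slide":[0.16,0,0],"angular":[0,0,0]},{"slide":[0.2,0,0],"angular":[0,0,0]}]'

```text
time: 3.95
position: [494.0, -162.3, 60.7]
eef_rot: [-0.0, 1.0, -0.028, 0.0]
contact_force: [0.2, 0.5, 1.2]
width: -0.003
finger_force: 0.1
```

Run:
```python
from h import *
from bench import arm
s=arm.read_state();print(s['time'],s['position'],s['contact_force'])
c=arm.camera('scene');P=cloud(c)
for v in range(216,256,3): print(v,[P[v,u].round().astype(int).tolist() for u in (240,246,252,258)])
```

```text
3.95 [ 494.04869318 -162.25319489   60.67763952] [0.24606474 0.52889119 1.1976954 ]
216 [[504, -181, 136], [501, -157, 123], [376, 7, -3], [391, 15, -1]]
219 [[501, -177, 125], [504, -160, 118], [388, -7, -2], [402, 2, -1]]
222 [[498, -175, 114], [506, -164, 112], [398, -19, -2], [411, -9, -2]]
225 [[497, -175, 106], [507, -164, 104], [513, -150, 99], [420, -20, -3]]
228 [[497, -175, 97], [514, -173, 103], [514, -152, 92], [517, -134, 84]]
231 [[1120, -840, 686], [511, -171, 92], [518, -156, 87], [521, -139, 80]]
234 [[512, -193, 96], [512, -172, 85], [520, -160, 82], [523, -141, 73]]
237 [[509, -190, 85], [518, -178, 82], [522, -162, 75], [526, -146, 68]]
240 [[431, -107, -2], [521, -183, 77], [527, -169, 72], [526, -146, 60]]
243 [[440, -118, -1], [520, -182, 68], [526, -167, 62], [529, -149, 54]]
246 [[449, -127, -2], [525, -188, 65], [527, -169, 55], [491, -105, 4]]
249 [[458, -137, -2], [526, -189, 58], [484, -120, 0], [504, -121, 9]]
252 [[468, -149, 0], [528, -192, 51], [500, -140, 9], [515, -134, 13]]
255 [[475, -157, -2], [499, -161, 12], [512, -153, 13], [520, -140, 9]]
```

The tag is now turning. Continue the push.

Call:
arm_command --series '[{"slide":[0.07,0,0],"angular":[0,0,0]},{"slide":[0.11,0,0],"angular":[0,0,0]},{"slide":[0.16,0,0],"angular":[0,0,0]},{"slide":[0.21,0,0],"angular":[0,0,0]},{"slide":[0.25,0,0],"angular":[0,0,0]}]'

```text
time: 4.42
position: [531.3, -164.3, 60.4]
eef_rot: [-0.0, 1.0, -0.028, 0.0]
contact_force: [-0.4, -0.2, 0.2]
width: 0.006
finger_force: 0.0
```

Call:
arm_command --series '[{"slide":[0,0,0],"angular":[0,0,0]},{"slide":[-0.15,0,0],"angular":[0,0,0]},{"slide":[-0.35,0,0],"angular":[0,0,0]},{"slide":[-0.5,0,-0.2],"angular":[0,0,0]},{"slide":[-0.5,0,-0.5],"angular":[0,0,0]}]'

```text
time: 4.83
position: [449.4, -159.4, 129.7]
eef_rot: [-0.001, 1.0, -0.028, -0.004]
contact_force: [1.9, -1.8, -0.1]
width: -0.001
finger_force: 0.0
```

Call:
arm_command --series '[{"slide":[0,0,-0.2],"angular":[0,0,0]},{"slide":[0,0,-0.2],"angular":[0,0,0]}]'

```text
time: 5.0
position: [457.7, -161.0, 167.7]
eef_rot: [0.001, 1.0, -0.028, 0.004]
contact_force: [0.6, -0.8, 0.9]
width: -0.004
finger_force: 0.0
```

Run:
```python
from h import *
from bench import arm
s=arm.read_state();print(s['time'],s['position'],s['contact_force'])
c=arm.camera('scene');P=cloud(c)
m=(P[...,0]>490)&(P[...,0]<575)&(P[...,1]>-200)&(P[...,1]<-130)&(P[...,2]>56)&(P[...,2]<110)
q=P[m];print(len(q),q[q[:,2]>85].mean(0),q[q[:,2]<75].mean(0),q[:,2].max())
yaw=-.053
# c tag: pivot (535.2,-61.4): behind at +62 mm
C=np.array([535.2,-61.4,0])+62*np.array([np.cos(yaw),np.sin(yaw),0]);C[2]=150;print(C);go(s,C,yaw)
```

```text
5.0 [ 457.70695778 -161.00322613  167.65809142] [ 0.56377085 -0.8365125   0.89808725]
130 [ 558.12645483 -168.18406634   94.77923104] [ 539.05213485 -173.13851778   65.91299453] 98.53416657518811
[597.11294138 -64.68446182 150.        ]
slide [ 0.891 -0.693  0.122] ang [ 0.005 -0.015 -0.005]
```

Tag a is over (top edge at x≈559, 30 mm behind its pivot). Next is tag c, from behind.

Call:
arm_command --series '[{"slide":[0.89,-0.69,0],"angular":[0,0,0]},{"slide":[0.89,-0.69,0],"angular":[0,0,0]},{"slide":[0.89,-0.69,0],"angular":[0,0,0]},{"slide":[0.89,-0.69,0],"angular":[0,0,0]},{"slide":[0.89,-0.69,0],"angular":[0,0,0]}]'

```text
time: 5.47
position: [598.3, -58.3, 160.6]
eef_rot: [-0.002, 1.0, -0.025, 0.0]
contact_force: [-0.1, 0.8, -0.9]
width: 0.001
finger_force: 0.0
```

Call:
arm_command --series '[{"slide":[0,0,0.2],"angular":[0,0,0]},{"slide":[0,0,0.37],"angular":[0,0,0]},{"slide":[0,0,0.37],"angular":[0,0,0]},{"slide":[0,0,0.37],"angular":[0,0,0]}]'

```text
time: 5.8
position: [593.4, -64.1, 105.3]
eef_rot: [-0.0, 1.0, -0.028, -0.002]
contact_force: [0.9, 0.5, 0.2]
width: -0.003
finger_force: 0.0
```

Run:
```python
from h import *
from bench import arm
s=arm.read_state();print(s['time'],s['position'],s['contact_force'])
go(s,[597,-65,62],-.053)
c=arm.camera('scene');P=cloud(c)
m=(P[...,0]>580)&(P[...,0]<620)&(P[...,1]>-100)&(P[...,1]<-40)&(P[...,2]>80)&(P[...,2]<160)
q=P[m];print(len(q),q.min(0),q.max(0))
```

```text
5.8 [593.41159609 -64.10575387 105.30829411] [0.94634417 0.53945185 0.20642011]
slide [0.025 0.005 0.289] ang [-0.001  0.007 -0.004]
116 [585.74920689 -79.51693243 129.16543273] [607.83251251 -56.54774602 159.89333975]
```

Call:
arm_command --series '[{"slide":[0.02,0,0.15],"angular":[0,0,0]},{"slide":[0.02,0,0.29],"angular":[0,0,0]},{"slide":[0.02,0,0.29],"angular":[0,0,0]},{"slide":[-0.02,0,0.29],"angular":[0,0,0]},{"slide":[-0.06,0,0.29],"angular":[0,0,0]}]'

```text
time: 6.27
position: [586.0, -63.7, 64.8]
eef_rot: [0.0, 1.0, -0.028, 0.001]
contact_force: [-1.2, 0.0, 1.2]
width: -0.001
finger_force: 0.0
```

Call:
arm_command --series '[{"slide":[-0.05,0,0],"angular":[0,0,0]},{"slide":[-0.1,0,0],"angular":[0,0,0]},{"slide":[-0.15,0,0],"angular":[0,0,0]},{"slide":[-0.2,0,0],"angular":[0,0,0]},{"slide":[-0.24,0,0],"angular":[0,0,0]}]'

```text
time: 6.68
position: [548.7, -61.7, 63.4]
eef_rot: [0.0, 1.0, -0.028, 0.0]
contact_force: [0.3, 0.7, 0.3]
width: 0.001
finger_force: 0.0
```

Call:
arm_command --series '[{"slide":[-0.04,0,0],"angular":[0,0,0]},{"slide":[-0.08,0,0],"angular":[0,0,0]},{"slide":[-0.11,0,0],"angular":[0,0,0]},{"slide":[-0.11,0,0],"angular":[0,0,0]},{"slide":[-0.11,0,0],"angular":[0,0,0]}]'

```text
time: 7.1
position: [533.1, -60.8, 63.1]
eef_rot: [-0.0, 1.0, -0.028, 0.0]
contact_force: [-0.4, -0.2, 0.1]
width: -0.0
finger_force: 0.0
```

Call:
arm_command --series '[{"slide":[0.15,0,0],"angular":[0,0,0]},{"slide":[0.38,0,0],"angular":[0,0,0]},{"slide":[0.38,0,-0.2],"angular":[0,0,0]},{"slide":[0.38,0,-0.4],"angular":[0,0,0]},{"slide":[0.38,0,-0.6],"angular":[0,0,0]}]'

```text
time: 7.52
position: [590.1, -63.7, 153.2]
eef_rot: [-0.0, 1.0, -0.027, -0.001]
contact_force: [-0.2, -0.4, 1.1]
width: -0.001
finger_force: 0.0
```

Run:
```python
from h import *
from bench import arm
s=arm.read_state();print(s['time'],s['position'],s['contact_force'])
c=arm.camera('scene');P=cloud(c)
m=(P[...,0]>495)&(P[...,0]<580)&(P[...,1]>-95)&(P[...,1]<-28)&(P[...,2]>56)&(P[...,2]<110)
q=P[m];print(len(q),q[q[:,2]>85].mean(0),q[q[:,2]<75].mean(0),q[:,2].max())
yaw=-.053
C=np.array([545.2,148,0])+62*np.array([np.cos(yaw),np.sin(yaw),0]);C[2]=150;print(C);go(s,C,yaw)
```

```text
7.5167 [590.11473593 -63.69997274 153.21566902] [-0.20527576 -0.39529002  1.07887908]
366 [509.54689702 -61.32291285  91.71498035] [526.90285657 -62.3598398   65.42160978] 100.07132949486503
[607.11294138 144.71553818 150.        ]
slide [ 0.037 -1.394  0.023] ang [-0.002  0.004 -0.004]
```

Tag c has gone forward. Now tag d.

Call:
arm_command --series '[{"slide":[0.02,-0.7,0],"angular":[0,0,0]},{"slide":[0.02,-0.7,0],"angular":[0,0,0]},{"slide":[0.02,-0.7,0],"angular":[0,0,0]},{"slide":[0.02,-0.7,0],"angular":[0,0,0]}]'

```text
time: 7.9
position: [598.9, 47.1, 153.2]
eef_rot: [-0.001, 1.0, -0.024, 0.0]
contact_force: [-0.3, -0.0, -0.3]
width: -0.002
finger_force: 0.0
```

Call:
arm_command --series '[{"slide":[0.02,-0.69,0],"angular":[0,0,0]},{"slide":[0.02,-0.69,0],"angular":[0,0,0]},{"slide":[0.02,-0.69,0],"angular":[0,0,0]},{"slide":[0.02,-0.69,0],"angular":[0,0,0]},{"slide":[0.02,-0.69,0.2],"angular":[0,0,0]}]'

```text
time: 8.32
position: [610.4, 146.3, 127.2]
eef_rot: [-0.001, 1.0, -0.026, 0.004]
contact_force: [1.1, -1.0, 0.2]
width: -0.003
finger_force: 0.0
```

Call:
arm_command --series '[{"slide":[0,0,0.1],"angular":[0,0,0]},{"slide":[0,0,0.1],"angular":[0,0,0]}]'

```text
time: 8.48
position: [606.0, 142.8, 104.7]
eef_rot: [0.001, 1.0, -0.028, -0.002]
contact_force: [0.6, 0.8, -0.1]
width: -0.002
finger_force: 0.0
```

Run:
```python
from h import *
from bench import arm
s=arm.read_state();print(s['time'],s['position'],s['contact_force'])
go(s,[607,145,63],-.053)
```

```text
8.4833 [606.0311177  142.81413318 104.69449346] [ 0.55434504  0.76842658 -0.07385335]
slide [ 0.007 -0.015  0.278] ang [ 0.003  0.009 -0.005]
```

Call:
arm_command --series '[{"slide":[0.01,-0.02,0.14],"angular":[0,0,0]},{"slide":[0.01,-0.02,0.28],"angular":[0,0,0]},{"slide":[0.01,-0.02,0.28],"angular":[0,0,0]},{"slide":[-0.03,-0.02,0.28],"angular":[0,0,0]},{"slide":[-0.07,-0.02,0.28],"angular":[0,0,0]}]'

```text
time: 8.9
position: [597.5, 147.4, 67.4]
eef_rot: [-0.0, 1.0, -0.028, 0.001]
contact_force: [0.1, 0.1, -0.7]
width: 0.003
finger_force: 0.0
```

Call:
arm_command --series '[{"slide":[-0.05,0,0],"angular":[0,0,0]},{"slide":[-0.1,0,0],"angular":[0,0,0]},{"slide":[-0.15,0,0],"angular":[0,0,0]},{"slide":[-0.2,0,0],"angular":[0,0,0]},{"slide":[-0.24,0,0],"angular":[0,0,0]}]'

```text
time: 9.32
position: [560.4, 149.5, 66.4]
eef_rot: [-0.0, 1.0, -0.028, 0.0]
contact_force: [-0.4, 0.0, 0.5]
width: -0.004
finger_force: 0.0
```

Call:
arm_command --series '[{"slide":[-0.04,0,0],"angular":[0,0,0]},{"slide":[-0.08,0,0],"angular":[0,0,0]},{"slide":[-0.12,0,0],"angular":[0,0,0]},{"slide":[-0.12,0,0],"angular":[0,0,0]},{"slide":[-0.12,0,0],"angular":[0,0,0]}]'

```text
time: 9.73
position: [543.2, 150.4, 66.2]
eef_rot: [-0.0, 1.0, -0.028, 0.0]
contact_force: [0.2, -0.7, -0.4]
width: -0.003
finger_force: 0.0
```

Call:
arm_command --series '[{"slide":[0.15,0,0],"angular":[0,0,0]},{"slide":[0.38,0,0],"angular":[0,0,0]},{"slide":[0.38,0,-0.2],"angular":[0,0,0]},{"slide":[0.38,0,-0.4],"angular":[0,0,0]},{"slide":[0.38,0,-0.6],"angular":[0,0,0]}]'

```text
time: 10.15
position: [600.3, 147.2, 156.3]
eef_rot: [-0.0, 1.0, -0.028, -0.001]
contact_force: [-0.1, -0.4, 0.3]
width: 0.005
finger_force: 0.0
```

Call:
arm_command --series '[{"slide":[0,0,-0.5],"angular":[0,0,0]},{"slide":[0,0,-0.5],"angular":[0,0,0]},{"slide":[0,0,-0.5],"angular":[0,0,0]}]'

```text
time: 10.4
position: [602.9, 148.2, 238.1]
eef_rot: [-0.001, 1.0, -0.028, 0.004]
contact_force: [0.2, -0.6, 0.1]
width: -0.002
finger_force: 0.0
```

Run:
```python
from h import *
from bench import arm
s=arm.read_state();print(s['time'],s['position'],s['contact_force'])
c=arm.camera('scene');P=cloud(c)
pv=dict(d=(545.2,148),b=(541.1,41.9),c=(535.2,-61.4),a=(528.9,-164.2))
for n,(x,y) in pv.items():
    m=(abs(P[...,0]-x)<40)&(abs(P[...,1]-y)<27)&(P[...,2]>62)&(P[...,2]<105)
    q=P[m];k=np.polyfit(q[:,2]-53,q[:,0]-x,1);print(n,len(q),'angle',np.arctan(k[0]).round(2),q[q[:,2]>88].mean(0)-[x,y,0])
o=dict(np.load('scene0.npz'))
d=cv2.absdiff(c['color'],o['color']).max(2);print('diff motor/offcut/mug',[int((d[a:b,e:f]>40).sum()) for a,b,e,f in((283,312,113,150),(300,340,190,220),(148,186,353,388))])
cv2.imwrite('pics/end.png',cv2.resize(c['color'][100:345,110:430,::-1],None,fx=2.4,fy=2.4))
```

```text
10.4 [602.93787659 148.22982077 238.13896981] [ 0.23225281 -0.5569913   0.08012973]
d 195 angle -0.57 [-26.84078407  -3.36168336  93.93492286]
b 61 angle 0.55 [30.49280333 -0.0990857  96.34256478]
c 283 angle -0.6 [-26.74808896  -0.2632323   93.10676974]
a 91 angle 0.55 [30.13408047  0.29777656 96.09618331]
diff motor/offcut/mug [153, 0, 0]
```

View pics/end.png

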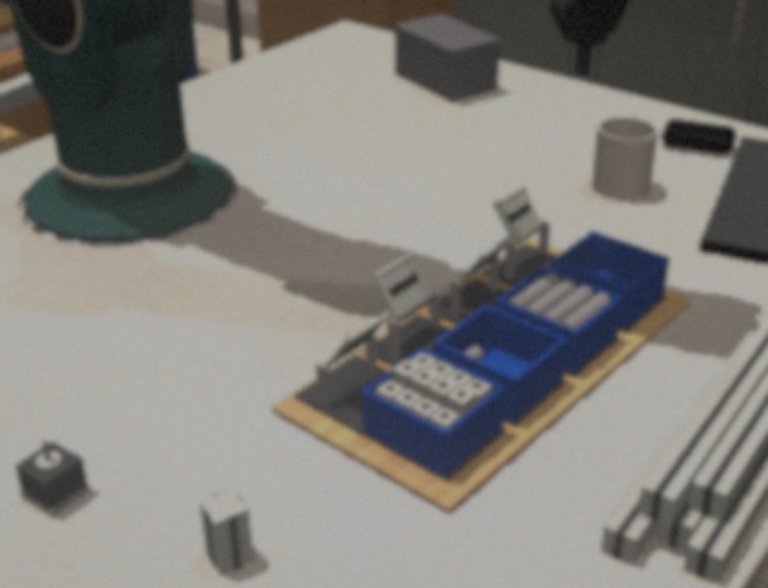

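The final picture shows tags c (405,285) and d (518,215) forward with the bar, and a and b tipped back. The bins, motor (52,475), offcut (228,535) and mug (625,160) are standing as before. The motor's pixel change is the arm's shadow moving off it.

```bash
python3 -c "
from bench import arm
print(arm.job_done())"
```

```text
the job is handed in; nothing more can be done
None
```

The job is handed in: bins a and b (full) show the disc, c and d (nearly empty and empty) show the bar, all four tags measured lying over at their stops, and the bins, motor, mug and offcut look unmoved.

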